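Take the tread sample out of the lever arch file

TASK

A customer wants the tread sample from the file on the sloping stand: lift the file's lever to spring the arches open, draw the sample off the posts and lay it flat, tread up, inside the shallow tray, setting it down rather than dropping it. Then press the lever back down so that the arches are fully shut again. Leave the other things on the counter where they are.

Things in the scene. Friction and masses are not known exactly. Their poses are not given: they have to be found in the camera images.
- file: A5 lever arch file, open flat on a fixed grey steel stand sloping 30 deg, facing the customer: high edge (145 mm) nearest the robot, low edge (24 mm lip) away from it. Black boards, dark grey lining: back board with mechanism (x -115 to 115, y -100 to 88 mm), spine, empty front board. Origin: on the back board's face, midway between the posts' feet. x up the slope, towards the robot; y level, from posts to spine (robot's right); z square out.
- posts_mid (a point): Midway between the tips of the two upright posts; axes as file. In the file's axes the posts stand at x = -40 and +40, y = 0, 4.4 mm thick, 40 mm high. Under the sample lie three more plates of its outline, fixed in the file, their top at z = 11 mm. At the file's x = 85 is the lever, at y = 42, z = 8 the arches' shaft, along x.
- arches (a joint): Angle of the two wire arches about their shaft. 0 = shut: each arch curves from the shaft over to its post tip, up to 50 mm out from the board, holding the sample on. 1.4 rad = fully open, swung towards the spine (then within y = 45 to 90, z under 65 mm in the file's axes). Geared to the lever: 1.27 rad per rad of lever.
- lever (a joint): Angle of the steel lever. 0 = down, arches shut: it rises 15 deg from the board, pointing towards the spine (+y of the file). 1.1 rad = fully up, arches open: 78 deg from the board. Over-centre spring: lifting takes up to about 4 N at its end, past 0.42 rad it springs open and stays; pressing down takes up to about 7 N, under 0.42 rad it snaps shut and stays.
- lever_hinge (a point): Middle of the lever's hinge pin, at x = 85, y = 0, z = 14 mm in the file's axes, at the end of the mechanism higher up the slope; axes as file. The lever turns about x, its end rising towards +z. The lever is a steel strip 12 mm wide, 2.5 mm thick.
- lever_tip (a point): Centre of the thumb piece at the lever's free end, 72 mm from the hinge. The thumb piece is 18 mm wide (along x), 3 mm thick, from 52 to 80 mm from the hinge, its end edge rolled 7 mm thick. Shut, this point is 33 mm out from the board with free space beneath; the nearest arch is 36 mm down the slope from its side. Axes turn with the lever, equal to the file's when shut.
- sample: Tread sample, 0.15 kg: aluminium plate 104 (x) by 110 (y) by 3 mm with two 7 mm holes at x = -40 and +40, y = 43 mm, on the file's posts. On it a black rubber length of tyre tread, 40 mm wide (x), 95 long (y), centred on x = 0, y = -4.5 mm, straight sides 3 to 17 mm above the plate's underside, knobs to 21. Origin: middle of the underside; z out through the tread; starts with the file's axes.
- tray: Shallow open aluminium tray, loose on the counter beside the stand on the robot's left, 215 (x) by 180 (y) mm, walls 3 mm thick and 18 mm high. Origin: centre of its underside; z up.
- tray_in (a point): Centre of the tray's inner floor, 3 mm above the counter; axes as tray.
- kit_case: Bystander: black hard-shell kit case with a press-button catch, shut, 120 x 180 x 58 mm, on the far side of the tray from the stand. Origin: centre of its underside.
- pump: Bystander: blue aluminium mini pump lying on the counter beyond the stand, 215 mm long, 25 mm thick. Origin: middle of its underside, x along it.
- tyre_lever: Bystander: white plastic tyre lever, 115 mm long, 18 mm wide, 8 mm thick, lying beyond the stand. Origin: middle of its underside, x along it.
- jar: Bystander: glass jar with a steel cap on, 72 mm across, 105 mm tall, beyond the tray. Origin: centre of its underside.

How it is judged:
By the outcome, as a careful person would: the job done as asked, in the order asked, and still so for the second after the job is handed in, with the robot touching nothing.
It also fails if it takes over 72 s, if anything falls off the work surface, if the arm or the gripper's body presses on something with over 40 N, if the wrist force passes 120 N, or if a joint passes its speed limit or range.

ROBOT

A 6-joint arm with a two-finger parallel gripper is mounted at the origin on the work surface. World frame = base frame: x ahead of the robot, y to its left, z up, the work surface at z = 0. Lengths are in mm, angles in rad, forces in N, time in s.
With the tool pointing down it reaches from about 350 to 975 mm from the base axis. Payload 7.1 kg.
Tool frame: the origin (TCP) lies at the very end of the fingers, on their centre line; the grasp point (between the pads) lies 19 mm behind it (ctrl.pinch_z is the z of the grasp point in the tool frame, in mm); z points along the fingers, y is the direction in which the jaws open and shut (so a half turn about z gives the same grasp; the last joint's range is limited). The gripper opens to 88 mm and grips with 3 to 60 N. Pads are 20 mm wide; open, the fingers measure 115 mm over their backs; the gripper's body (75 mm by 178 mm) begins 61 mm behind the grasp point.
Start: joints at [-1.215, 0.423, 1.63, -0, 1.089, -0.019], TCP at [228.82, -581.589, 222.675] pointing down, gripper open.
Joint ranges: [-3, 3], [-0.9, 2.11], [0.09, 2.58], [-1.31, 4.45], [0.11, 2.69], [-2.54, 2.54]. Speed limits (rad/s): [2.39, 2.39, 3.01, 3.14, 3.14, 3.14].

INTERFACE

Orientations are given as a rotation vector (axis times angle).
In Python, from workcell import get_obs, optics, ctrl gives the robot as it stands.
- The arm moves only by the shell command python3 -m jog 'ROWS'. ROWS is a JSON object of lists of equal length, an entry for each row: "delta_rot": the turn, a rotation vector about the tool's x, y, z in rad, a list of three; "translation": the shift along the tool's x, y, z in mm, a list of three; "hand": the opening, from -1 (shut) to 1 (fully open). In form: {"delta_rot": [[rx, ry, rz], ...], "translation": [[x, y, z], ...], "hand": [hand, ...]}. A call has 1 to 5 rows; each row is the pose to reach, as a shift and turn from the pose commanded when the call began, along the tool's axes at that moment; what a row does not reach only later rows make up. A row lasts 1/10 s, in which the tool goes at most 50 mm and 8.59 degrees, less where a joint would pass 70% of its speed; a pose out of reach is approached as far as the arm can. A call with a gripper value outside its range is refused whole. The fingers move at their own pace and stop on an object; the grip force is fixed at half the most. Time passes only in rows, so rows that repeat a pose let the fingers close. It gives the time, the measured TCP pose, the force and the opening at its end, in the units of the state.
- get_obs(): the state, without advancing time (a new reading comes with each control period).
- optics.get_image(name): name is "side" or "top" or "wrist"; returns the picture (400x640x3 uint8, red, green, blue); there is no depth.
- optics.calibration(name): a dict with "intrinsics" (3x3 intrinsics, pixels), "cam_to_world" (4x4, takes a point from camera to world coordinates). Camera axes: x right, y up, looking along -z (the intrinsics and any distortion apply to the point x, -y, -z); pixel columns grow to the right and rows downward; lengths in mm; the calibration is good to about 2 mm. A picture is of the moment at which its call begins: read the wrist's pose just before it. calibration takes no time and is no camera call; for the wrist camera it gives the pose at the moment of the call.
- ctrl.close_job(): hands the job in, once; it reports no verdict.
The state is a dict: "t": time; "qpos": joint angles; "qvel": joint speeds; "joint_torque": joint torques, N m; "ee_pos": TCP position; "orientation": TCP orientation; "ft_force": force on the tool from outside, world axes, zero at the start; "moment": the same for the moment, N m; "width": finger opening in mm.
Only numpy, scipy, OpenCV 4.12 (cv2) and the standard library are available. Lean on these libraries where they do the work, as an engineer would, in place of code of your own. Each camera call takes 0.05 s, during which the arm holds its last target. There are 200 camera calls.

## Working session

There is one attempt and no reset: what is moved stays moved. The work goes in short steps, Python scripts to look and compute and a shell command to move; the robot and the scene stay as the last step left them, time stands still between calls to the robot, and variables do not carry over. Pictures are saved under pics/ and viewed, about 8 in all and at most 12, crops included, and the job is handed in when it is done.

```bash
ls; mkdir -p pics; python3 - <<'E'
from workcell import get_obs, optics, ctrl
import cv2,numpy as np
np.set_printoptions(precision=4,suppress=True)
for n in ["side","top"]:
    im=optics.get_image(n); cv2.imwrite(f"pics/{n}0.png",im[...,::-1])
    c=optics.calibration(n); print(n,{k:np.array(v) if not isinstance(v,str) else v for k,v in c.items()})
print(get_obs(),ctrl.pinch_z)
E
```

```text
pics
side {'intrinsics': array([[442.3009,   0.    , 317.2717],
       [  0.    , 442.3009, 200.6439],
       [  0.    ,   0.    ,   1.    ]]), 'cam_to_world': array([[   0.9912,    0.0452,   -0.1241,  467.2263],
       [  -0.1303,    0.4893,   -0.8623, -921.3519],
       [   0.0217,    0.871 ,    0.4909,  744.5727],
       [   0.    ,    0.    ,    0.    ,    1.    ]])}
top {'intrinsics': array([[364.41  ,   0.    , 321.0997],
       [  0.    , 364.41  , 201.9983],
       [  0.    ,   0.    ,   1.    ]]), 'cam_to_world': array([[  -0.029 ,    0.9983,   -0.0502,  550.8475],
       [  -0.9992,   -0.0303,   -0.0247,  182.1447],
       [  -0.0262,    0.0495,    0.9984, 1068.6561],
       [   0.    ,    0.    ,    0.    ,    1.    ]])}
{'t': 0.1, 'qpos': array([-1.215 ,  0.4238,  1.6306, -0.    ,  1.0886, -0.019 ]), 'qvel': array([-0.0024, -0.0018, -0.0012, -0.0006, -0.0018, -0.0016]), 'joint_torque': array([ -0.0004, -54.5613, -27.4324,   0.0645,   0.0188,  -0.    ]), 'ee_pos': array([ 228.6448, -581.1406,  221.9692]), 'orientation': array([-3.0853, -0.585 ,  0.0004]), 'ft_force': array([-0.2674,  0.0832,  0.7737]), 'moment': array([ 0.0158,  0.0397, -0.0482]), 'width': 87.98255814741626} -18.700000000000003
```

View pics/side0.png

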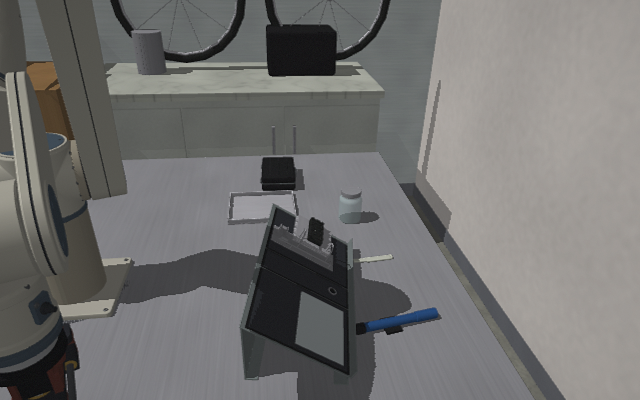

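View pics/top0.png

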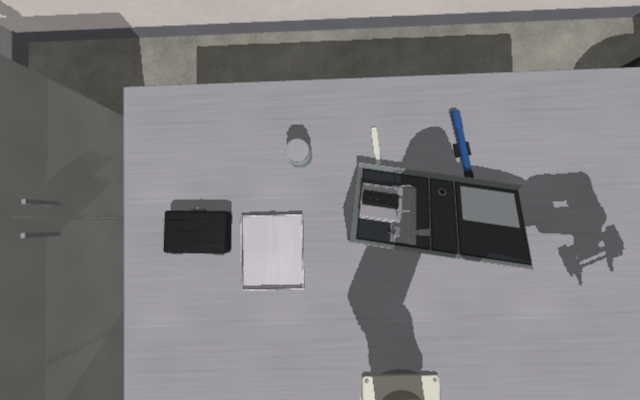

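The top view shows the file's back board at about (355-430, 165-250), the tray at (241-304, 212-290), the case, jar, pump and lever. The side view shows the posts around (300, 240). I'll enlarge both around the mechanism.

```bash
python3 - <<'E'
import cv2,numpy as np
a=cv2.imread("pics/top0.png")[155:260,340:450]; b=cv2.imread("pics/side0.png")[195:285,240:365]
a=cv2.resize(a,None,fx=5,fy=5,interpolation=cv2.INTER_CUBIC)
b=cv2.resize(b,None,fx=6,fy=6,interpolation=cv2.INTER_CUBIC)
for im,s,x0,y0 in((a,5,340,155),(b,6,240,195)):
    for k in range(0,130,10):
        cv2.putText(im,str(x0+k),(k*s,8),0,.3,(0,255,255),1);cv2.line(im,(k*s,0),(k*s,im.shape[0]),(0,90,90),1)
        cv2.putText(im,str(y0+k),(0,k*s+8),0,.3,(0,255,255),1);cv2.line(im,(0,k*s),(im.shape[1],k*s),(0,90,90),1)
cv2.imwrite("pics/topc.png",a);cv2.imwrite("pics/sidec.png",b)
E
```

```text
(no output)
```

View pics/topc.png

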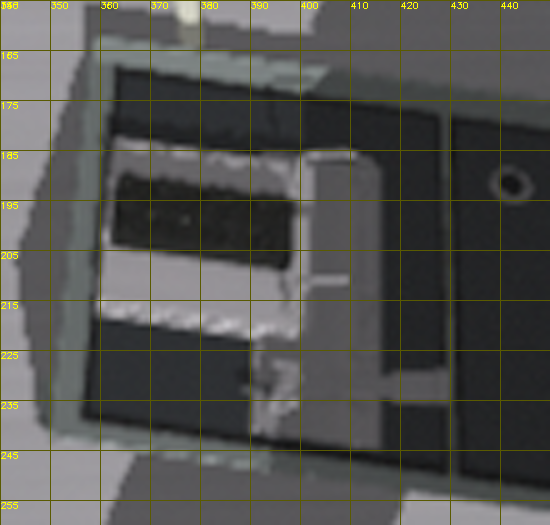

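View pics/sidec.png

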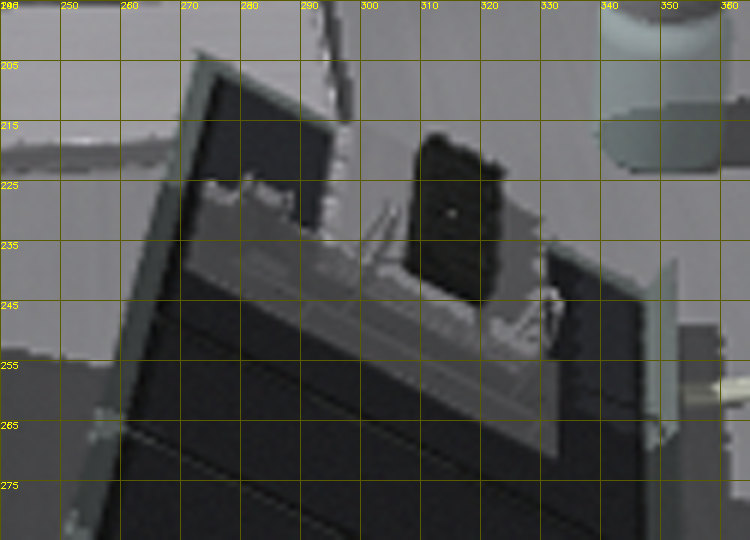

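```bash
cat > h.py <<'E'
import numpy as np,cv2
from scipy.spatial.transform import Rotation as R
from scipy.optimize import least_squares
from workcell import get_obs, optics, ctrl
np.set_printoptions(precision=2,suppress=True)
def proj(cal,P):
    T=np.linalg.inv(np.array(cal["cam_to_world"]));K=np.array(cal["intrinsics"])
    p=np.atleast_2d(P)@T[:3,:3].T+T[:3,3]; p=p*[1,-1,-1]; q=p@K.T
    return q[:,:2]/q[:,2:]
def ray(cal,uv,z):
    T=np.array(cal["cam_to_world"]);K=np.array(cal["intrinsics"])
    d=np.linalg.solve(K,[uv[0],uv[1],1])*[1,-1,-1]; d=T[:3,:3]@d; return T[:3,3]+d*(z-T[2,3])/d[2]
c,s=np.cos(np.pi/6),.5
B0=np.array([[-c,0,s],[0,-1,0],[s,0,c]]).T
def file(p): return R.from_euler('z',p[3]).as_matrix()@B0, np.array(p[:3])
def F2W(p,X): A,o=file(p); return np.atleast_2d(X)@A.T+o
E
python3 - <<'E'
from h import *
top=optics.calibration("top");side=optics.calibration("side")
ct=[((-115,-100,0),(361.5,168)),((115,-100,0),(356,239)),((-115,88,0),(428,177.5)),((115,88,0),(429.5,250)),
((-52,-98,14),(362.5,182.5)),((52,-98,14),(359.5,217.5)),((-52,12,14),(399,187)),
((-20,-95,28),(364,190)),((20,-95,28),(362,204)),((-20,0,28),(398,195)),((20,0,28),(398,209))]
cs=[((115,-100,0),(275.5,207)),((-115,-100,0),(346.5,244)),((20,-95,32),(309.5,218)),((-20,-95,32),(323,223)),((20,0,28),(308,240)),((-20,0,28),(320.5,246)),((52,-98,14),(297.5,215))]
def res(p):
    return np.r_[proj(top,F2W(p,[a for a,_ in ct]))-[b for _,b in ct],proj(side,F2W(p,[a for a,_ in cs]))-[b for _,b in cs]]
r=least_squares(lambda p:res(p).ravel(),[650,0,90,0],loss='soft_l1')
print(r.x);print(res(r.x))
p=r.x
for n,X in dict(hinge=(85,0,14),tip=(85,72*np.cos(.262),14+72*np.sin(.262)),posts=(0,0,40),samp=(0,-43,11)).items():print(n,F2W(p,X))
for n,uvs in dict(tray=[(241,213),(303,212),(304,289),(243,290)]).items():
    P=np.array([ray(top,u,18) for u in uvs]);print(n,P,P.mean(0))
E
```

```text
[581.63   4.32  76.91  -0.17]
[[ 0.89  0.56]
 [-0.24  0.17]
 [-0.56 -0.05]
 [-0.01 -0.27]
 [-0.34  0.89]
 [-0.28 -2.05]
 [ 2.86  1.87]
 [-0.87  0.1 ]
 [ 0.03 -1.48]
 [ 0.43 -0.  ]
 [ 0.12 -1.44]
 [-0.95  1.21]
 [-0.84  1.93]
 [ 0.98 -1.2 ]
 [-0.02  0.51]
 [-0.29 -2.56]
 [ 0.63 -1.53]
 [-0.39  0.57]]
hinge [[515.97  15.57 131.53]]
tip [[513.41 -54.55 147.68]]
posts [[601.34   0.94 111.55]]
samp [[594.31  45.77  86.43]]
tray [[578.83 441.35  18.  ]
 [576.4  261.25  18.  ]
 [356.4  264.24  18.  ]
 [357.79 439.57  18.  ]] [467.35 351.6   18.  ]
```

```bash
cat >> h.py <<'E'
P0=[581.63,4.32,76.91,-.17]
def tool(p,sgn):  # tool z=-zf, y=sgn*xf
    A,_=file(p); y=sgn*A[:,0]; z=-A[:,2]; return np.array([np.cross(y,z),y,z]).T
def plan(Rt,pt):
    o=get_obs(); Rc=R.from_rotvec(o["orientation"]).as_matrix()
    print("t",o["t"],"ee",o["ee_pos"],"q",o["qpos"],"F",o["ft_force"],"w",o["width"])
    print("d",Rc.T@(np.array(pt)-o["ee_pos"]),"rot",R.from_matrix(Rc.T@Rt).as_rotvec().round(4))
E
python3 - <<'E'
from h import *
for s in (1,-1): plan(tool(P0,s),F2W(P0,(60,30,170))[0])
o=get_obs();Rc=R.from_rotvec(o["orientation"]).as_matrix();T=np.array(optics.calibration("wrist")["cam_to_world"])
print(Rc.T@T[:3,:3],Rc.T@(T[:3,3]-o["ee_pos"]),optics.calibration("wrist")["intrinsics"])
E
```

```text
t 0.1 ee [ 228.64 -581.14  221.97] q [-1.22  0.42  1.63 -0.    1.09 -0.02] F [-0.27  0.08  0.77] w 87.98255814741626
d [ 555.51 -372.88  -31.64] rot [-0.31 -0.55  2.06]
t 0.1 ee [ 228.64 -581.14  221.97] q [-1.22  0.42  1.63 -0.    1.09 -0.02] F [-0.27  0.08  0.77] w 87.98255814741626
d [ 555.51 -372.88  -31.64] rot [ 0.48 -0.27 -1.  ]
[[ 0.    0.96  0.29]
 [ 1.   -0.   -0.  ]
 [ 0.    0.29 -0.96]] [  80.1     0.42 -163.33] [[319.66   0.   319.66]
 [  0.   319.66 196.28]
 [  0.     0.     1.  ]]
```

```bash
Z='[0,0,0]'
python3 -m jog '{"delta_rot":[[0,0,0],[0,0,0],[0,0,0],[0,0,0],[0,0,0]],"translation":[[20,-14,-5],[60,-40,-10],[100,-67,-15],[140,-94,-20],[185,-124,-25]],"hand":[1,1,1,1,1]}'
python3 -m jog '{"delta_rot":[[0,0,0],[0,0,0],[0,0,0],[0,0,0],[0,0,0]],"translation":[[40,-27,-2],[80,-54,-4],[120,-80,-6],[160,-107,-6],[200,-134,-7]],"hand":[1,1,1,1,1]}'
python3 -m jog '{"delta_rot":[[0.05,-0.03,-0.1],[0.1,-0.06,-0.2],[0.15,-0.09,-0.3],[0.2,-0.12,-0.4],[0.25,-0.15,-0.5]],"translation":[[40,-27,0],[80,-54,0],[120,-80,0],[150,-100,0],[170,-115,0]],"hand":[1,1,1,1,1]}'
python3 - <<'E'
from h import *
plan(tool(P0,-1),F2W(P0,(60,20,170))[0])
E
```

```text
t: 0.6
ee_pos: [353.6, -400.3, 247.2]
orientation: [-3.086, -0.584, 0.0]
ft_force: [-0.2, 0.5, -0.1]
width: 87.6
t: 1.1
ee_pos: [490.8, -202.2, 254.1]
orientation: [-3.086, -0.585, 0.001]
ft_force: [0.5, -1.4, 0.2]
width: 88.0
t: 1.6
ee_pos: [607.3, -32.5, 253.9]
orientation: [-2.631, -1.245, 0.284]
ft_force: [0.8, -0.1, 0.4]
width: 88.0
t 1.6 ee [607.34 -32.52 253.89] q [-0.11  0.51  1.45  0.08  1.46  0.55] F [ 0.78 -0.14  0.44] w 87.97783657782644
d [11.12 -4.65  0.15] rot [ 0.22 -0.12 -0.5 ]
```

```bash
python3 -m jog '{"delta_rot":[[0.05,-0.03,-0.1],[0.1,-0.06,-0.2],[0.15,-0.09,-0.3],[0.2,-0.11,-0.45],[0.22,-0.12,-0.5]],"translation":[[0,0,0],[5,0,0],[11,-5,0],[11,-5,0],[11,-5,0]],"hand":[1,1,1,1,1]}'
python3 - <<'E'
from h import *
plan(tool(P0,-1),F2W(P0,(60,20,170))[0])
import json
cal=optics.calibration("wrist");im=optics.get_image("wrist")[...,::-1].copy()
json.dump({k:np.array(v).tolist() for k,v in cal.items()},open("w1.json","w"))
cv2.imwrite("pics/w1raw.png",im)
L={'hinge':(85,0,14),'tip':(85,69.5,32.6),'p1':(-40,0,40),'p2':(40,0,40),'s':(-52,12,14),'s2':(52,-98,14),'s3':(52,12,14)}
uv=proj(cal,F2W(P0,list(L.values())));print(dict(zip(L,uv)))
for k in range(0,640,80):cv2.line(im,(k,0),(k,399),(90,90,0),1)
for k in range(0,400,80):cv2.line(im,(0,k),(639,k),(90,90,0),1)
for q in uv: cv2.circle(im,tuple(int(v) for v in q),4,(0,0,255),1)
cv2.imwrite("pics/w1.png",cv2.resize(im,None,fx=1.25,fy=1.25))
E
```

```text
t: 2.1
ee_pos: [609.5, -22.9, 253.6]
orientation: [-2.062, -1.742, 0.461]
ft_force: [0.6, 0.1, -0.5]
width: 88.0
t 2.1 ee [609.52 -22.85 253.62] q [-0.08  0.64  1.29  0.05  1.74  0.08] F [ 0.62  0.06 -0.48] w 88.00966976118663
d [ 2.06  0.57 -0.91] rot [-0.   -0.01  0.  ]
{'hinge': array([295.82, 159.72]), 'tip': array([295.64, 230.95]), 'p1': array([428.38, 165.26]), 'p2': array([342.24, 164.87]), 's': array([430.68, 172.03]), 's2': array([329.92,  54.22]), 's3': array([328.45, 171.56])}
```

View pics/w1.png

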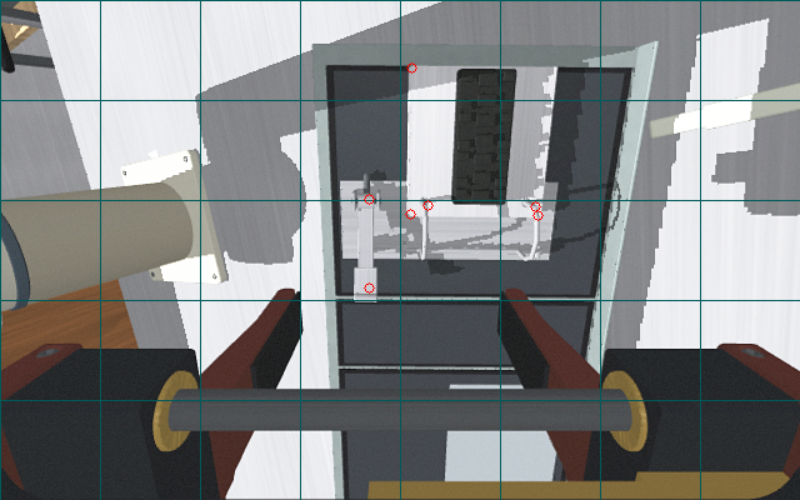

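The wrist view confirms the model to within about 3 px. The thumb piece spans (355-377, 267-300), the tread corners are (457,70), (516,70), (452,203), (505,203), and the arch ends are near (427,203) and (534,204). I'll refine the fit.

```bash
python3 - <<'E'
from h import *
import json
w=json.load(open("w1.json"))
l=lambda r:(85,r*np.cos(.262),14+r*np.sin(.262))
c=[((20,-95,32),(457,70)),((-20,-95,32),(516,70)),((20,0,32),(452,203)),((-20,0,32),(505,203)),(l(52),(366,267.5)),(l(81),(366,300)),
((115,-100,0),(329,67)),((-115,-100,0),(631,67)),((40,0,41),(427,204)),((-40,0,41),(535,205)),((52,-98,14),(409,67))]
X=[a for a,_ in c];U=np.array([b for _,b in c])/1.25
f=lambda p:proj(w,F2W(p,X))-U
r=least_squares(lambda p:np.r_[f(p).ravel(),(p[2]-77)/8],P0,loss='soft_l1');print(r.x,'\n',f(r.x).T)
E
```

```text
[581.36   4.87  78.77  -0.17] 
 [[ 0.41 -0.46 -0.02 -0.22  1.61  1.58 -1.07 -1.76 -0.52 -0.05  1.25]
 [-1.61 -1.47  0.72  0.86 -2.59  0.11 -0.47  0.25  1.67  1.14 -0.1 ]]
```

```bash
sed -i 's/^P0=.*/P0=[581.4,4.9,78.5,-.17]/' h.py
python3 - <<'E'
from h import *
plan(tool(P0,-1),F2W(P0,(87,66,19))[0])
E
```

```text
t 2.15 ee [609.53 -22.78 253.31] q [-0.08  0.64  1.29  0.05  1.74  0.08] F [-0.88 -0.02 -0.88] w 87.61000337747754
d [-44.09 -27.51 148.44] rot [-0. -0.  0.]
```

```bash
python3 -m jog '{"delta_rot":[[0,0,0],[0,0,0],[0,0,0],[0,0,0],[0,0,0]],"translation":[[-20,-14,10],[-44,-27,40],[-44,-27,75],[-44,-27,100],[-44,-27,105]],"hand":[0,0,0,0,0]}'
python3 -m jog '{"delta_rot":[[0,0,0],[0,0,0],[0,0,0]],"translation":[[0,0,15],[0,0,30],[0,0,43]],"hand":[0,0,0]}'
python3 -m jog '{"delta_rot":[[0,0,0],[0,0,0],[0,0,0],[0,0,0],[0,0,0]],"translation":[[0,0,0],[0,0,0],[0,0,0],[0,0,0],[0,0,0]],"hand":[-1,-1,-1,-1,-1]}'
python3 -m jog '{"delta_rot":[[0,0,0],[0,0,0]],"translation":[[0,0,0],[0,0,0]],"hand":[-1,-1]}'
python3 - <<'E'
from h import *
plan(tool(P0,-1),F2W(P0,(87,66,19))[0])
E
```

```text
t: 2.65
ee_pos: [524.5, -52.8, 175.0]
orientation: [-2.067, -1.733, 0.463]
ft_force: [0.1, -0.0, -0.1]
width: 51.2
t: 2.95
ee_pos: [506.9, -49.1, 139.8]
orientation: [-2.071, -1.738, 0.458]
ft_force: [-1.0, -0.2, 0.7]
width: 44.0
t: 3.45
ee_pos: [506.9, -49.2, 140.4]
orientation: [-2.07, -1.739, 0.458]
ft_force: [0.5, -1.2, 3.8]
width: 17.4
t: 3.65
ee_pos: [506.9, -49.2, 140.3]
orientation: [-2.07, -1.739, 0.458]
ft_force: [1.0, 0.8, 5.9]
width: 16.9
t 3.65 ee [506.89 -49.2  140.33] q [-0.13  0.62  1.61  0.02  1.43  0.03] F [1.05 0.82 5.93] w 16.922620783617848
d [-0.09 -0.42  2.4 ] rot [ 0.   -0.01 -0.  ]
```

```bash
python3 -m jog '{"delta_rot":[[0,0,0],[0,0,0],[0,0,0],[0,0,0],[0,0,0]],"translation":[[1.7,0,-5.6],[4.1,0,-11.2],[7.2,0,-17],[10.7,0,-22.4],[14.9,0,-27.5]],"hand":[-1,-1,-1,-1,-1]}'
python3 -m jog '{"delta_rot":[[0,0,0],[0,0,0],[0,0,0],[0,0,0],[0,0,0]],"translation":[[4.5,0,-4.8],[9.5,0,-9],[14.9,0,-12.7],[20.2,0,-15.7],[25.5,0,-18.1]],"hand":[-1,-1,-1,-1,-1]}'
python3 -m jog '{"delta_rot":[[0,0,0],[0,0,0],[0,0,0]],"translation":[[5,0,-1.8],[10.2,0,-3.2],[10.2,0,-3.2]],"hand":[-1,-1,-1]}'
python3 - <<'E'
from h import *
plan(tool(P0,-1),F2W(P0,(87,15,70))[0])
im=optics.get_image("wrist")[...,::-1];cv2.imwrite("pics/w2.png",im)
E
```

```text
t: 4.15
ee_pos: [522.5, -36.8, 163.8]
orientation: [-2.069, -1.738, 0.46]
ft_force: [-0.9, -1.7, -8.3]
width: 17.7
t: 4.65
ee_pos: [536.8, -13.4, 180.9]
orientation: [-2.07, -1.739, 0.458]
ft_force: [2.6, -4.4, 1.7]
width: 17.4
t: 4.95
ee_pos: [540.7, -2.7, 184.3]
orientation: [-2.07, -1.74, 0.455]
ft_force: [4.2, -1.7, 6.7]
width: 16.5
t 4.95 ee [540.72  -2.72 184.28] q [-0.06  0.61  1.52  0.06  1.53  0.09] F [ 4.17 -1.66  6.74] w 16.511426008904444
d [-0.63 -0.52  2.2 ] rot [ 0.01 -0.01 -0.  ]
```

View pics/w2.png

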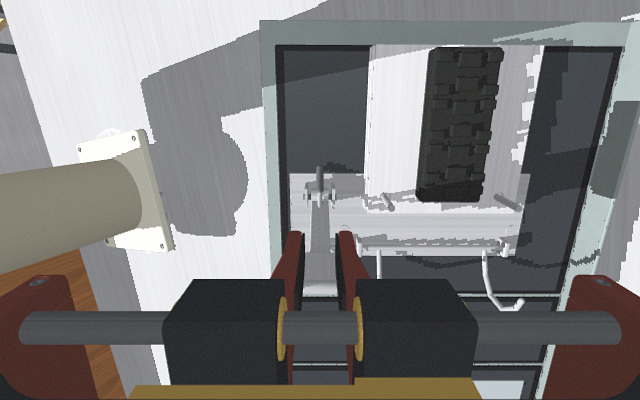

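The lever is up, the arches are swung towards the spine at (380-520, 245-305), and the posts are bare. Tread corners: (430,47), (503,50), (416,197), (482,203). Release, and check the tread position.

```bash
python3 - <<'E'
from h import *
cal=optics.calibration("wrist")
X=[(20,-95,32),(-20,-95,32),(20,0,28),(-20,0,28)];U=np.array([(430,47),(503,50),(416,197),(482,203)])
print(proj(cal,F2W(P0,X))-U)
E
python3 -m jog '{"delta_rot":[[0,0,0],[0,0,0],[0,0,0],[0,0,0]],"translation":[[0,0,0],[0,0,0],[0,0,-10],[0,0,-30]],"hand":[0,0,0,0]}'
python3 -m jog '{"delta_rot":[[0,0,0],[0,0,0]],"translation":[[0,0,-30],[0,0,-40]],"hand":[0,0.45]}'
python3 - <<'E'
from h import *
plan(tool(P0,-1),F2W(P0,(0,-47,17))[0])
E
```

```text
[[ 3.1  -0.62]
 [-1.81 -3.54]
 [ 1.03  2.48]
 [-6.46 -3.6 ]]
t: 5.4
ee_pos: [552.6, -6.1, 208.0]
orientation: [-2.066, -1.736, 0.462]
ft_force: [-0.5, -0.4, -0.1]
width: 43.1
t: 5.6
ee_pos: [575.4, -10.2, 245.5]
orientation: [-2.071, -1.74, 0.455]
ft_force: [-0.3, -1.3, 0.2]
width: 48.5
t 5.6 ee [575.39 -10.15 245.49] q [-0.07  0.59  1.39  0.06  1.67  0.1 ] F [-0.31 -1.25  0.23] w 48.533674497825125
d [ 62.09  85.62 126.86] rot [ 0.01 -0.01 -0.  ]
```

```bash
python3 -m jog '{"delta_rot":[[0,0,0],[0.01,-0.01,0],[0.01,-0.01,0],[0.01,-0.01,0],[0.01,-0.01,0]],"translation":[[25,34,0],[50,68,0],[62,85,20],[62,85,60],[62,85,90]],"hand":[0.45,0.45,0.45,0.45,0.45]}'
python3 - <<'E'
from h import *
plan(tool(P0,-1),F2W(P0,(0,-47,17))[0])
im=optics.get_image("wrist")[...,::-1];cv2.imwrite("pics/w3.png",im)
E
```

```text
t: 6.1
ee_pos: [611.0, 47.3, 120.2]
orientation: [-2.061, -1.737, 0.48]
ft_force: [-1.1, -0.3, -0.6]
width: 63.7
t 6.1 ee [611.04  47.25 120.18] q [0.01 0.79 1.35 0.09 1.54 0.16] F [-1.11 -0.3  -0.63] w 63.71004917963916
d [ 0.37  2.07 30.09] rot [-0.01  0.   -0.  ]
```

View pics/w3.png

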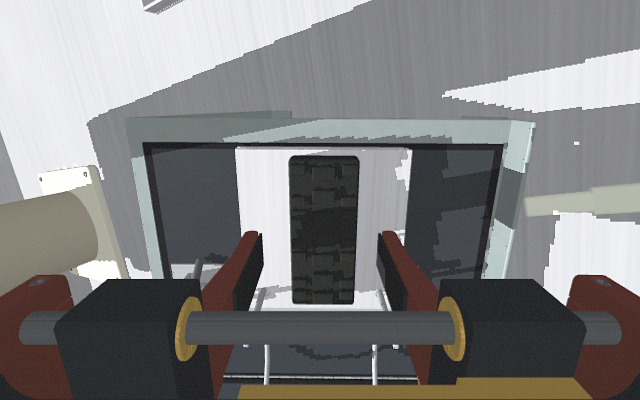

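The tread is centred between the fingers (tips at columns 257 and 385, tread middle at about 324). Descend and grip.

```bash
python3 -m jog '{"delta_rot":[[0,0,0],[0,0,0],[0,0,0],[0,0,0]],"translation":[[0,1,10],[0,2,20],[0,2,26],[0,2,27]],"hand":[0.45,0.45,0.45,0.45]}'
python3 -m jog '{"delta_rot":[[0,0,0],[0,0,0],[0,0,0],[0,0,0],[0,0,0]],"translation":[[0,0,0],[0,0,0],[0,0,0],[0,0,0],[0,0,0]],"hand":[-1,-1,-1,-1,-1]}'
python3 - <<'E'
from h import *
plan(tool(P0,-1),F2W(P0,(0,-47,17))[0])
E
```

```text
t: 6.55
ee_pos: [600.9, 48.4, 98.7]
orientation: [-2.064, -1.738, 0.477]
ft_force: [0.5, -0.1, -0.3]
width: 63.9
t: 7.05
ee_pos: [601.1, 48.4, 99.0]
orientation: [-2.064, -1.738, 0.477]
ft_force: [1.7, -0.2, 2.9]
width: 39.5
t 7.05 ee [601.14  48.42  99.  ] q [0.01 0.8  1.38 0.09 1.49 0.15] F [ 1.72 -0.17  2.89] w 39.527146195058
d [ 0.79 -0.17  6.81] rot [-0.01  0.   -0.  ]
```

Only about 4 mm of pad overlap on the straight sides, so I'll regrip deeper.

```bash
python3 -m jog '{"delta_rot":[[0,0,0],[0,0,0],[0,0,0],[0,0,0],[0,0,0]],"translation":[[0,0,0],[0,0,0],[0,0,3],[0,0,6],[0,0,6]],"hand":[0.2,0.2,0.2,0.2,0.2]}'
python3 - <<'E'
from h import *
plan(tool(P0,-1),F2W(P0,(0,-47,17))[0])
E
```

```text
t: 7.55
ee_pos: [599.4, 48.7, 95.8]
orientation: [-2.065, -1.74, 0.475]
ft_force: [1.9, -1.7, 14.7]
width: 52.7
t 7.55 ee [599.35  48.74  95.85] q [0.02 0.8  1.39 0.09 1.48 0.15] F [ 1.95 -1.72 14.74] w 52.71317314090747
d [ 0.76 -0.21  3.16] rot [-0.01  0.   -0.  ]
```

Contact with the plate at 15 N: the board is really about 5 mm higher than I fitted. Back off 2 mm, grip, and draw off.

```bash
sed -i 's/^P0=.*/P0=[583,4.9,83,-.17]/' h.py
python3 -m jog '{"delta_rot":[[0,0,0],[0,0,0],[0,0,0],[0,0,0],[0,0,0]],"translation":[[0,0,-4],[0,0,-4],[0,0,-4],[0,0,-4],[0,0,-4]],"hand":[0.2,-1,-1,-1,-1]}'
python3 -m jog '{"delta_rot":[[0,0,0],[0,0,0],[0,0,0],[0,0,0],[0,0,0]],"translation":[[0,0,0],[0,0,-3],[0,0,-8],[0,0,-14],[0,0,-20]],"hand":[-1,-1,-1,-1,-1]}'
python3 -m jog '{"delta_rot":[[0,0,0],[0,0,0],[0,0,0],[0,0,0],[0,0,0]],"translation":[[0,0,-8],[0,0,-16],[0,0,-26],[0,0,-40],[0,0,-60]],"hand":[-1,-1,-1,-1,-1]}'
python3 - <<'E'
from h import *
plan(tool(P0,-1),F2W(P0,(0,-47,17))[0])
im=optics.get_image("wrist")[...,::-1];cv2.imwrite("pics/w4.png",im)
E
```

```text
t: 8.05
ee_pos: [599.5, 48.6, 96.4]
orientation: [-2.063, -1.738, 0.479]
ft_force: [-0.6, 0.2, -0.6]
width: 39.9
t: 8.55
ee_pos: [609.9, 47.0, 114.6]
orientation: [-2.063, -1.738, 0.478]
ft_force: [-0.9, 0.2, -0.7]
width: 39.6
t: 9.05
ee_pos: [639.8, 42.0, 166.4]
orientation: [-2.062, -1.737, 0.479]
ft_force: [-0.4, -0.8, -1.9]
width: 40.3
t 9.05 ee [639.84  41.97 166.37] q [0.01 0.77 1.25 0.09 1.64 0.16] F [-0.38 -0.84 -1.87] w 40.25113700276466
d [ 1.17 -0.64 80.08] rot [-0.01  0.   -0.  ]
```

View pics/w4.png

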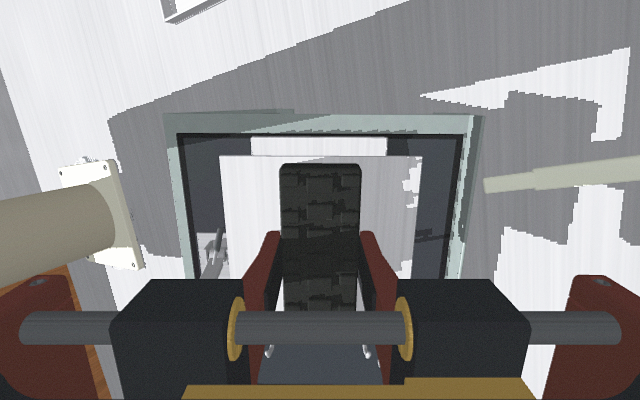

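The sample is in the gripper, clear of the posts and hanging square. Raise it and plan the move to the tray.

```bash
python3 -m jog '{"delta_rot":[[0,0,0],[0,0,0],[0,0,0]],"translation":[[0,0,-30],[0,0,-65],[0,0,-80]],"hand":[-1,-1,-1]}'
python3 - <<'E'
from h import *
Rt=np.array([[0,1,0],[1,0,0],[0,0,-1.]]).T
plan(Rt,(467,356,200))
E
```

```text
t: 9.4
ee_pos: [682.1, 35.2, 238.0]
orientation: [-2.066, -1.74, 0.473]
ft_force: [0.2, -0.7, -1.2]
width: 39.6
t 9.4 ee [682.1   35.23 238.05] q [-0.    0.77  1.09  0.08  1.81  0.17] F [ 0.24 -0.67 -1.19] w 39.63803263288642
d [ 279.91 -211.43  166.01] rot [-0.53 -0.04 -0.17]
```

```bash
python3 -m jog '{"delta_rot":[[0,0,0],[0,0,0],[0,0,0],[0,0,0],[0,0,0]],"translation":[[12,-9,7],[36,-27,21],[65,-49,39],[95,-72,57],[125,-94,74]],"hand":[-1,-1,-1,-1,-1]}'
python3 -m jog '{"delta_rot":[[0,0,0],[0,0,0],[0,0,0],[0,0,0],[0,0,0]],"translation":[[30,-23,18],[60,-45,36],[90,-68,53],[120,-91,71],[145,-110,86]],"hand":[-1,-1,-1,-1,-1]}'
python3 -m jog '{"delta_rot":[[-0.09,0,-0.03],[-0.2,-0.01,-0.06],[-0.32,-0.02,-0.1],[-0.43,-0.03,-0.13],[-0.53,-0.04,-0.17]],"translation":[[8,-6,4],[10,-8,6],[10,-8,6],[10,-8,6],[10,-8,6]],"hand":[-1,-1,-1,-1,-1]}'
python3 - <<'E'
from h import *
Rt=np.array([[0,1,0],[1,0,0],[0,0,-1.]]).T
plan(Rt,(467,356,60))
for n in["top","wrist"]:
    im=optics.get_image(n)[...,::-1]
    if n=="top": im=cv2.resize(im[170:320,220:420],None,fx=3,fy=3)
    cv2.imwrite(f"pics/{n}5.png",im)
a=cv2.imread("pics/top5.png");b=cv2.resize(cv2.imread("pics/wrist5.png"),(600,375))
cv2.imwrite("pics/c5.png",np.vstack([a,b])[:, :])
# tray corners in the wrist view
w=optics.calibration("wrist")
print(proj(w,[(467.4+i*107.5,351.6+j*90,18) for i,j in((1,1),(1,-1),(-1,-1),(-1,1))])*600/640+[0,450])
E
python3 -c "
import cv2;a=cv2.imread('pics/c5.png');print(a.shape);cv2.imwrite('pics/c5.png',cv2.resize(a,None,fx=.72,fy=.72,interpolation=cv2.INTER_AREA))"
```

```text
t: 9.9
ee_pos: [581.8, 180.2, 217.3]
orientation: [-2.062, -1.737, 0.48]
ft_force: [0.9, 0.8, -1.9]
width: 39.5
t: 10.4
ee_pos: [469.3, 346.5, 198.6]
orientation: [-2.062, -1.738, 0.48]
ft_force: [-0.6, -0.2, -1.0]
width: 39.5
t: 10.9
ee_pos: [462.5, 356.5, 198.1]
orientation: [2.215, 2.227, 0.005]
ft_force: [0.2, -0.3, -1.3]
width: 40.0
t 10.9 ee [462.51 356.55 198.09] q [0.64 0.39 1.74 0.   1.   0.63] F [ 0.2  -0.28 -1.28] w 40.03272622788506
d [ -0.86   4.11 138.1 ] rot [ 0.   -0.    0.01]
[[404.89 538.71]
 [389.43 688.02]
 [219.42 686.8 ]
 [207.84 537.23]]
(825, 600, 3)
```

View pics/c5.png

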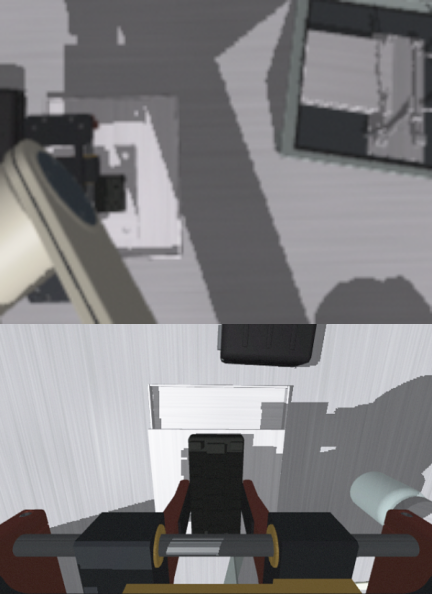

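The tray rim in the wrist view agrees with the prediction to within 2 px. Lower the sample to just above the floor.

```bash
python3 -m jog '{"delta_rot":[[0,0,0],[0,0,0.01],[0,0,0.01],[0,0,0.01],[0,0,0.01]],"translation":[[0,4,30],[-1,4,70],[-1,4,110],[-1,4,145],[-1,4,170]],"hand":[-1,-1,-1,-1,-1]}'
python3 -m jog '{"delta_rot":[[0,0,0],[0,0,0],[0,0,0]],"translation":[[0,0,8],[0,0,12],[0,0,12]],"hand":[-1,-1,-1]}'
```

```text
t: 11.5
ee_pos: [466.6, 354.6, 25.0]
orientation: [-2.229, -2.208, 0.007]
ft_force: [0.0, 0.7, -1.6]
width: 39.7
t: 11.8
ee_pos: [468.2, 355.9, 16.3]
orientation: [-2.229, -2.211, -0.001]
ft_force: [0.0, -0.9, -1.8]
width: 39.7
```

```bash
python3 -m jog '{"delta_rot":[[0,0,0],[0,0,0],[0,0,0],[0,0,0]],"translation":[[0,0,2],[0,0,4],[0,0,6],[0,0,6]],"hand":[-1,-1,-1,-1]}'
python3 -m jog '{"delta_rot":[[0,0,0],[0,0,0],[0,0,0],[0,0,0]],"translation":[[0,0,1],[0,0,2],[0,0,3],[0,0,3]],"hand":[-1,-1,-1,-1]}'
```

```text
t: 12.2
ee_pos: [467.9, 355.8, 10.3]
orientation: [-2.228, -2.212, -0.002]
ft_force: [0.7, 0.7, -2.1]
width: 39.8
t: 12.6
ee_pos: [467.9, 355.9, 7.2]
orientation: [-2.228, -2.212, -0.001]
ft_force: [-0.8, 0.2, 2.3]
width: 40.0
```

```bash
python3 -m jog '{"delta_rot":[[0,0,0],[0,0,0],[0,0,0]],"translation":[[0,0,0.5],[0,0,0.5],[0,0,0.5]],"hand":[-1,-1,-1]}'
python3 -m jog '{"delta_rot":[[0,0,0],[0,0,0],[0,0,0],[0,0,0],[0,0,0]],"translation":[[0,0,0],[0,0,0],[0,0,0],[0,0,-4],[0,0,-12]],"hand":[0.3,0.3,0.3,0.3,0.3]}'
python3 -m jog '{"delta_rot":[[0,0,0],[0,0,0],[0,0,0],[0,0,0],[0,0,0]],"translation":[[0,0,-20],[0,0,-60],[0,0,-110],[0,0,-160],[0,0,-200]],"hand":[0.3,0.3,-1,-1,-1]}'
python3 - <<'E'
from h import *
plan(tool(P0,-1),F2W(P0,(86,-15,130))[0])
cv2.imwrite("pics/w6.png",optics.get_image("wrist")[...,::-1])
E
```

```text
t: 12.9
ee_pos: [467.9, 355.9, 7.1]
orientation: [-2.228, -2.212, -0.002]
ft_force: [-1.9, 0.3, 6.1]
width: 39.9
t: 13.4
ee_pos: [467.5, 355.4, 18.4]
orientation: [-2.228, -2.212, 0.001]
ft_force: [0.4, 0.3, 0.8]
width: 56.9
t: 13.9
ee_pos: [468.4, 355.6, 222.3]
orientation: [-2.228, -2.212, -0.006]
ft_force: [1.1, 0.7, -0.3]
width: 36.6
t 13.9 ee [468.43 355.6  222.28] q [0.63 0.37 1.72 0.   1.05 0.63] F [ 1.08  0.66 -0.31] w 36.626946810015546
d [-333.47  110.18  -17.37] rot [0.52 0.04 0.16]
```

View pics/w6.png

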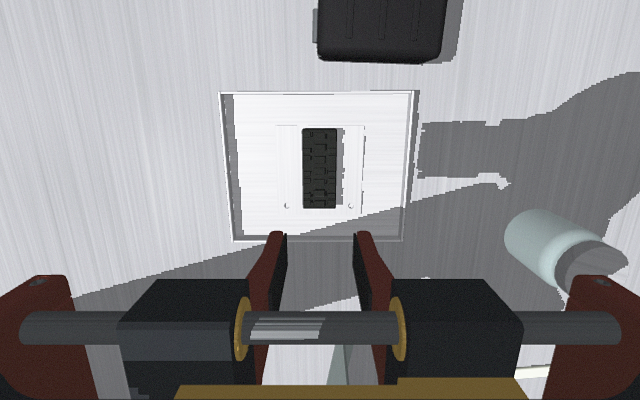

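The sample lies flat, tread up, wholly inside the tray (plate at about (275-365, 125-213), inner floor (235-405, 95-240)). Now move to the lever with the fingers closed.

```bash
python3 -m jog '{"delta_rot":[[0,0,0],[0,0,0],[0,0,0],[0,0,0],[0,0,0]],"translation":[[-20,6,-5],[-60,18,-15],[-102,32,-24],[-144,46,-30],[-186,60,-30]],"hand":[-1,-1,-1,-1,-1]}'
python3 -m jog '{"delta_rot":[[0.09,0,0.03],[0.2,0.01,0.06],[0.32,0.02,0.1],[0.43,0.03,0.13],[0.52,0.04,0.16]],"translation":[[-40,13,0],[-80,27,0],[-115,40,0],[-140,48,0],[-147,50,0]],"hand":[-1,-1,-1,-1,-1]}'
python3 - <<'E'
from h import *
plan(tool(P0,-1),F2W(P0,(86,-15,74))[0])
E
```

```text
t: 14.45
ee_pos: [527.4, 167.4, 249.6]
orientation: [-2.228, -2.213, -0.005]
ft_force: [-0.2, -0.7, 0.2]
width: 0.6
t: 14.95
ee_pos: [576.8, 18.5, 247.9]
orientation: [-2.07, -1.737, 0.468]
ft_force: [0.3, 0.6, -0.8]
width: 0.6
t 14.95 ee [576.79  18.53 247.94] q [-0.03  0.59  1.38  0.07  1.68  0.14] F [ 0.3   0.56 -0.77] w 0.5789150374857427
d [ 2.56  3.84 64.62] rot [-0. -0. -0.]
```

```bash
python3 -m jog '{"delta_rot":[[0,0,0],[0,0,0],[0,0,0],[0,0,0]],"translation":[[1,2,20],[2.5,4,45],[2.5,4,64],[2.5,4,64]],"hand":[-1,-1,-1,-1]}'
python3 -m jog '{"delta_rot":[[0,0,0],[0,0,0],[0,0,0],[0,0,0],[0,0,0]],"translation":[[-9,0,0],[-18,0,0],[-24,0,0.5],[-30,0,1],[-36,0,4]],"hand":[-1,-1,-1,-1,-1]}'
python3 - <<'E'
from h import *
plan(tool(P0,-1),F2W(P0,(86,36.6,57.9))[0])
E
```

```text
t: 15.35
ee_pos: [545.8, 28.8, 188.5]
orientation: [-2.066, -1.74, 0.471]
ft_force: [-0.0, 0.3, 0.3]
width: 0.5
t: 15.85
ee_pos: [540.8, -5.9, 187.9]
orientation: [-2.069, -1.743, 0.461]
ft_force: [0.7, 6.2, 0.3]
width: 0.3
t 15.85 ee [540.84  -5.93 187.9 ] q [-0.06  0.6   1.52  0.05  1.54  0.09] F [0.66 6.15 0.34] w 0.25753812148498795
d [-18.83   0.81  13.04] rot [ 0. -0. -0.]
```

```bash
python3 -m jog '{"delta_rot":[[0,0,0],[0,0,0],[0,0,0],[0,0,0],[0,0,0]],"translation":[[-8.6,0.5,4.3],[-14,0.8,8.4],[-19,0.8,13],[-23,0.8,18],[-27,0.8,23.7]],"hand":[-1,-1,-1,-1,-1]}'
python3 - <<'E'
from h import *
plan(tool(P0,-1),F2W(P0,(86,51,33))[0])
E
```

```text
t: 16.35
ee_pos: [524.4, -32.0, 165.8]
orientation: [-2.069, -1.743, 0.466]
ft_force: [0.3, 0.9, -0.1]
width: 0.5
t 16.35 ee [524.39 -31.97 165.79] q [-0.1   0.61  1.56  0.03  1.49  0.06] F [ 0.31  0.91 -0.12] w 0.4627958220702226
d [-4.73 -0.01 12.94] rot [ 0.  0. -0.]
```

```bash
python3 -m jog '{"delta_rot":[[0,0,0],[0,0,0],[0,0,0],[0,0,0]],"translation":[[-2,0,4],[-4,0,8],[-5,0,11],[-5,0,13]],"hand":[-1,-1,-1,-1]}'
python3 -m jog '{"delta_rot":[[0,0,0],[0,0,0],[0,0,0]],"translation":[[0,0,2],[0,0,4],[0,0,4]],"hand":[-1,-1,-1]}'
python3 - <<'E'
from h import *
plan(tool(P0,-1),F2W(P0,(86,51,33))[0])
E
```

```text
t: 16.75
ee_pos: [517.0, -35.1, 154.4]
orientation: [-2.068, -1.743, 0.467]
ft_force: [0.6, -1.6, 3.1]
width: 0.3
t: 17.05
ee_pos: [516.9, -35.2, 153.7]
orientation: [-2.071, -1.745, 0.465]
ft_force: [2.1, -3.1, 16.7]
width: 0.5
t 17.05 ee [516.92 -35.18 153.74] q [-0.11  0.62  1.59  0.03  1.46  0.05] F [ 2.14 -3.12 16.69] w 0.4889812552997184
d [-0.32 -0.09 -0.91] rot [ 0.  0. -0.]
```

The lever is firmly on its stop: 17 N for 4 mm commanded with under 1 mm of motion. Back off and look.

```bash
python3 -m jog '{"delta_rot":[[0,0,0],[0,0,0],[0,0,0],[0,0,0],[0,0,0]],"translation":[[0,0,-10],[-5,0,-40],[-10,5,-75],[-15,10,-110],[-15,10,-130]],"hand":[-1,-1,-1,-1,-1]}'
python3 - <<'E'
from h import *
plan(tool(P0,-1),F2W(P0,(60,66,160))[0])
a=cv2.resize(optics.get_image("wrist")[...,::-1],(560,350))
b=cv2.resize(optics.get_image("side")[160:340,220:460][...,::-1],(333,250))
cv2.imwrite("pics/end.png",np.vstack([a,cv2.copyMakeBorder(b,0,0,0,227,0)]))
E
```

```text
t: 17.55
ee_pos: [587.2, -62.5, 261.1]
orientation: [-2.071, -1.745, 0.464]
ft_force: [0.6, 0.3, -0.4]
width: 0.5
t 17.55 ee [587.22 -62.49 261.06] q [-0.14  0.6   1.34  0.02  1.72  0.03] F [ 0.58  0.29 -0.43] w 0.5004403262364411
d [-0.28 15.55  2.06] rot [ 0.01  0.   -0.  ]
```

View pics/end.png

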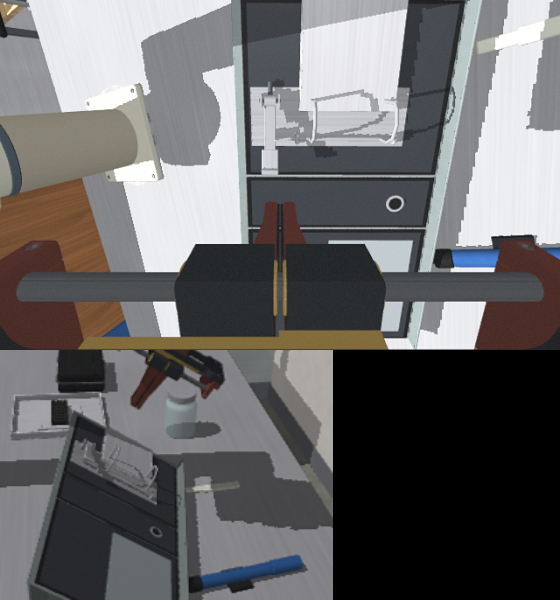

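The lever is down at (269, 135), both arches reach back to their post tips (315, 97 and 392, 97), the sample is in the tray, and the bystanders look unmoved. Hand in.

```bash
python3 -c "
from workcell import ctrl; print(ctrl.close_job())"
```

```text
the job is handed in; nothing more can be done
None
```

The tread sample is lying flat, tread up, inside the shallow tray, and the file's lever is pressed back down with the arches shut. The job was handed in at about 17.7 s on the robot's clock, out of the 72 s allowed; it reports no verdict.

**What I did:** I gripped the lever's thumb piece and swung it up, so the arches opened. I then gripped the tread, drew the sample straight off the posts, levelled it and set it down with about 6 N of contact before letting go. Last, I swept the lever back down with closed fingers.

**Last checks:**
- **Lever:** it sat firmly on its stop, giving under 1 mm when pressed with 17 N.
- **Arches:** the final pictures show both reaching their post tips. I did not measure their angle.
- **Sample:** a picture just after release shows it wholly inside the tray.
- **Other things on the counter:** they look unmoved in the final pictures, checked by eye only.

**One check disagreed:** my first camera fit put the board about 5 mm too low. While I was seating the grip, the fingertips touched the sample's plate with about 15 N. I corrected the height and the grasp held from there.

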